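# Check a trolley brake lever against its stop

### The job

Two trolley push-handles stand on the table; check the brake lever of the one with the long, ball-ended lever, using only the tips or the outside of the fingers and gripping nothing: press the lever in towards its bar until it comes up against its stop, short of the bar, keep it there for about a second, then ease it back until it rests fully out again, without letting it snap back. Then press it in to the stop a second time and finish while still holding it there, so that the gap to the bar can be gauged. Press firmly but do not force the lever, do not push on the bar or its stand, and leave the handle with the short lever and the loose things alone.

Things in the scene. Friction and masses are not known exactly. Their poses are not given: they have to be found in the camera images.
- long_handle: trolley push-handle fixed on a bench stand, the one to check. Origin: centre of the underside of its 100 x 170 x 10 mm base plate, on the table. z up, y along the bar, x from the lever's side to the bar (lever stands on the -x side). Bar 220 mm long, 32 mm thick over its rubber sleeves, axis at x = 0, z = 130 mm, on two posts at y = +-55 mm; lever bracket at y = -90 mm, top at z = 151 mm
- brake_lever (a joint): swing of the long lever about its upright pivot, rad: 0 = fully out (its spring keeps it there), grows as it is pressed to the bar, 0.30 = hard against its stop, parallel to the bar with 22 mm left to the bar's rubber sleeve. Spring at the press point: about 4 N to start, 8 N at the stop; let go, it snaps back. The stop gives less than 1 mm at 20 N
- press_point (a point): where to press: on the long lever's outer face (away from the bar), 125 mm from its pivot, at mid height, z = 130 mm; moves with the lever, about 37 mm from out to stop. Its y runs to the lever's ball end, x through the lever to the bar (the way to press), z up. Lever: bright metal blade 9 mm thick, 24 mm tall, 165 mm long from the pivot, then a 26 mm ball; 3 mm liner on its inner face
- lever_pivot (a point): the upright pivot axis of the long lever, at the blade's mid height: 45 mm on the -x side of the bar's axis and at y = -90 mm in the frame of long_handle. Axes as press_point; they turn with the lever
- short_handle: the other push-handle, same make of bar and stand as long_handle (same origin and axes), but its lever is only 95 mm long, without a ball; leave it alone
- short_lever (a joint): swing of the short lever on the other handle, rad, 0 = fully out, 0.30 = pressed in; to be left at 0
- follower: loose white cheese-mould follower, a round 88 mm lid 31 mm tall with a knob, origin under its centre; leave alone
- tape: loose roll of brown tape 94 mm across, 48 mm tall, origin under its centre; leave alone
- thermometer: loose white probe thermometer, 203 x 30 x 17 mm, lying flat, origin under its centre; leave alone
- scrub_brush: loose turquoise scrubbing brush, 30 x 85 x 55 mm, origin under its centre; leave alone
Mind the look-alikes: they are no part of the job. Leave any brown look-alike of the long_handle alone.

How it is judged:
By the outcome, as a careful person would: the job done as asked, in the order asked, and still so for the second after the job is handed in, while the arm keeps its last pose, push and grip.
It also fails if it takes over 48 s, if anything falls off the work surface, if the arm or the gripper's body presses on something with over 40 N, if the wrist force passes 120 N, or if a joint passes its speed limit or range.

### The arm

A 7-joint arm with a two-finger parallel gripper is mounted at the origin on the work surface; the furniture and walls round the work are solid. World frame = base frame: x ahead of the robot, y to its left, z up, the work surface at z = 0. Lengths are in m, angles in degrees, forces in N, time in s.
With the tool pointing down it reaches from about 0.4 to 0.75 m from the base axis. Payload 19.5 kg.
Tool frame: the origin (TCP) lies at the centre of the arm's flange, where the gripper is bolted on; the fingertips stand 173 mm ahead of it and the grasp point (between the pads) lies 155 mm ahead of it (grip_depth is the distance from the TCP to the grasp point, in m); y points along the fingers, x is the direction in which the jaws open and shut, and the axes are right-handed (so a half turn about y gives the same grasp; the last joint's range is limited). The gripper opens to 85 mm and grips with 20 to 120 N. Pads are 22 mm wide; open, the fingers measure 114 mm over their backs; the gripper's body (76 mm by 85 mm) begins 54 mm behind the grasp point. The pads swing forward as they close: fully open they stand 13 mm farther back than shut.
Start: joints at [-66.102, 40.479, -1.581, 85.061, 1.261, 54.483, -4.326], TCP at [0.255, 0.516, 0.405] pointing down, gripper open.
Joint ranges: [-155.06, 155.06], [-18.47, 123.98], [-90, 86.84], [0, 140.48], [-83.41, 263.41], [0, 116], [-161.91, 161.91]. Speed limits (degrees/s): [108.29, 108.29, 147.25, 147.25, 172.46, 172.46, 172.46].

### API

Orientations are given as a 3x3 rotation matrix whose columns are the frame's x, y, z axes.
In Python, from rig import * gives the robot as it stands.
- The arm moves only by the tool arm_command, never from a script. Its argument "plan" is a list of rows, each an object with "translation": the shift along the world's x, y, z in mm, a list of three; "delta_rot": the turn, a rotation vector about the world's x, y, z in rad, a list of three; "hand": the opening in per cent of the stroke, from 0 (shut) to 100 (fully open). A call has exactly 10 rows; each row shifts and turns the commanded pose from where the row before left it; what a row does not reach is not made up. A row lasts 1/8 s, in which the tool goes at most 62.5 mm and 10.7 degrees, less where a joint would pass 70% of its speed; a pose out of reach is approached as far as the arm can. A call is refused whole if a number of a shift passes 62.5 or a number of a turn 0.188, either way. A call with a gripper value outside its range is refused whole. The fingers move at their own pace and stop on an object; "force" is the grip in N (left out, the last holds). Time passes only in rows, so rows that do not move let the fingers close, or fill a call up. It gives the time, the measured TCP pose, the force and the opening at its end, in the units of the state.
- get_state(): the state, without advancing time (a new reading comes with each control period).
- camera(name): name is "side" or "top"; returns the picture (400x640x3 uint8, blue, green, red); there is no depth.
- camera_params(name): a dict with "intrinsics" (3x3 intrinsics, pixels), "T" (4x4, takes a point from camera to world coordinates). Camera axes: x right, y up, looking along -z (the intrinsics and any distortion apply to the point x, -y, -z); pixel columns grow to the right and rows downward; lengths in m; the calibration is good to about 2 mm. A picture is of the moment at which its call begins. camera_params takes no time and is no camera call.
- sign_off(): hands the job in, once; it reports no verdict.
The state is a dict: "time": time; "joint_pos": joint angles; "joint_vel": joint speeds; "joint_torque": joint torques, N m; "eef_pos": TCP position; "ee_rot": TCP orientation; "contact_force": force on the tool from outside, world axes, zero at the start; "wrist_torque": the same for the moment, N m; "opening": finger opening in m.
Only numpy, scipy, OpenCV 4.12 (cv2) and the standard library are available. Lean on these libraries where they do the work, as an engineer would, in place of code of your own. Each camera call takes 0.05 s, during which the arm holds its last target.

## Working session

There is one attempt and no reset: what is moved stays moved. The work goes in short steps, Python scripts to look and compute and a tool call to move; the robot and the scene stay as the last step left them, time stands still between calls to the robot, and variables do not carry over. Pictures are saved under pics/ and viewed, and the job is handed in when it is done.

Besides the shell and the picture viewer there is one more tool, called after "Call:" by a JSON object that holds its "op" and its "data", one argument or row to a line. arm_command: Moves the arm, as the interface text tells. Its arguments: {"type":"object","properties":{"plan":{"type":"array"},"force":{"type":"number"}},"required":["plan"]}

```bash
mkdir -p pics; ls; python3 - <<'E'
from rig import *
import cv2,numpy as np
np.set_printoptions(precision=4,suppress=True)
print(get_state())
for n in("side","top"):
    im=camera(n);cv2.imwrite(f"pics/{n}0.png",im);p=camera_params(n);print(n,p)
E
```

```text
pics
{'time': 0.0, 'joint_pos': array([-66.1041,  40.5149,  -1.5804,  85.0833,   1.2609,  54.4828,
        -4.3251]), 'joint_vel': array([-0.0927, -0.0135, -0.0231, -0.0241,  0.0604,  0.1564, -0.0203]), 'joint_torque': array([ -0.0004, -88.3207,   1.2346, -23.6173,   0.0169,   0.0064,
        -0.    ]), 'eef_pos': array([0.2546, 0.5155, 0.4042]), 'ee_rot': array([[ 0.4428, -0.0004, -0.8966],
       [ 0.8966, -0.001 ,  0.4428],
       [-0.0011, -1.    , -0.0001]]), 'contact_force': array([ 0.2272, -0.5661,  0.1181]), 'wrist_torque': array([-0.0485, -0.0214,  0.0064]), 'opening': 0.0852527938491243}
side {'intrinsics': array([[443.1523,   0.    , 316.0868],
       [  0.    , 443.1523, 198.4213],
       [  0.    ,   0.    ,   1.    ]]), 'T': array([[ 0.9554,  0.1594, -0.2488,  0.1185],
       [-0.2947,  0.5722, -0.7654, -1.2961],
       [ 0.0204,  0.8045,  0.5936,  1.0216],
       [ 0.    ,  0.    ,  0.    ,  1.    ]])}
top {'intrinsics': array([[500.3767,   0.    , 318.3173],
       [  0.    , 500.3767, 195.1597],
       [  0.    ,   0.    ,   1.    ]]), 'T': array([[ 0.3593,  0.7824, -0.5087, -0.374 ],
       [-0.9332,  0.2969, -0.2024, -0.4593],
       [-0.0074,  0.5474,  0.8368,  1.5458],
       [ 0.    ,  0.    ,  0.    ,  1.    ]])}
```

View pics/side0.png

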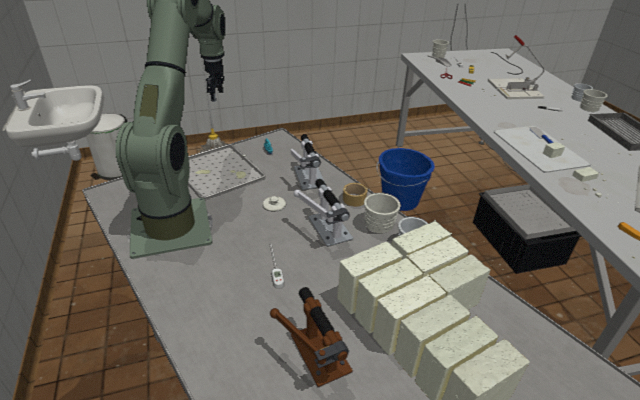

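View pics/top0.png

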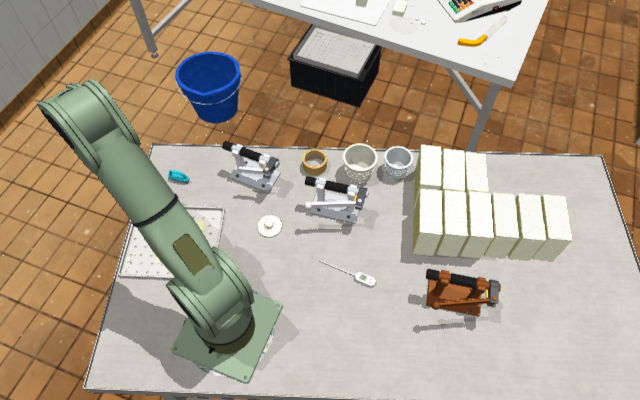

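```bash
python3 - <<'E'
import cv2,numpy as np
a=cv2.imread("pics/top0.png")[135:235,210:380];b=cv2.imread("pics/side0.png")[125:255,260:390]
cv2.imwrite("pics/c1.png",cv2.resize(a,(800,471),interpolation=cv2.INTER_CUBIC))
cv2.imwrite("pics/c2.png",cv2.resize(b,(600,600),interpolation=cv2.INTER_CUBIC))
E
```

```text
(no output)
```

View pics/c1.png

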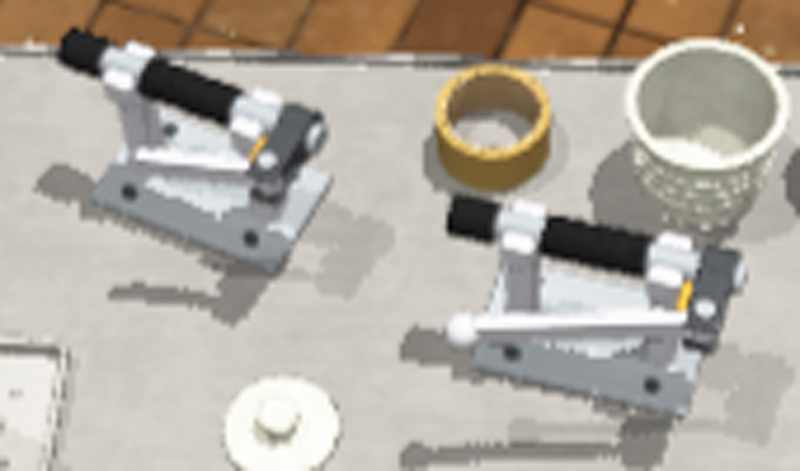

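View pics/c2.png

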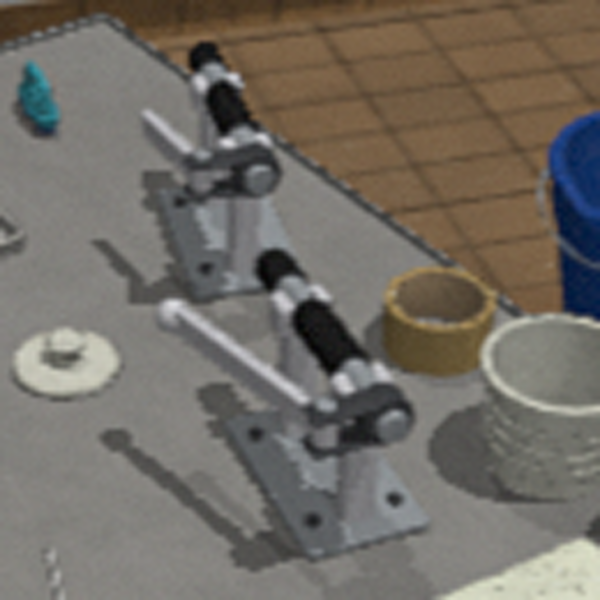

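```bash
cat > h.py <<'E'
import numpy as np
from rig import *
from scipy.optimize import least_squares
def proj(n,P):
    p=camera_params(n);K=np.array(p["intrinsics"]);T=np.linalg.inv(np.array(p["T"]))
    c=np.atleast_2d(P)@T[:3,:3].T+T[:3,3]; c=c*[1,-1,-1]; u=c@K.T; return u[:,:2]/u[:,2:]
def world(pose,L):
    x,y,a=pose;c,s=np.cos(a),np.sin(a);L=np.atleast_2d(L)/1000
    return np.c_[x+c*L[:,0]-s*L[:,1],y+s*L[:,0]+c*L[:,1],L[:,2]]
def lev(d,n=0,th=0,z=130): # along lever d, n toward bar
    a=.3-th; return [-45-d*np.sin(a)+n*np.cos(a),-90+d*np.cos(a)+n*np.sin(a),z]
E
python3 - <<'E'
from h import *
tc=lambda x,y:(210+x/4.706,135+y/4.706); sc=lambda x,y:(260+x/4.615,125+y/4.615)
obs=[("top",lev(178),tc(462,329)),("side",lev(178),sc(171,312)),
("top",[-50,-85,8],tc(683,410)),("top",[-50,85,8],tc(472,367)),
("side",[-50,-85,8],sc(312,553)),("side",[50,-85,8],sc(427,520)),("side",[-50,85,8],sc(230,422)),
("top",[0,110,130],tc(458,215)),("side",[0,110,130],sc(272,262)),("top",[-45,-90,151],tc(705,309))]
def f(p): return np.concatenate([(proj(n,world(p,L))[0]-o) for n,L,o in obs])
best=min((least_squares(f,[.4,.1,a],x_scale=[.1,.1,.3],loss='soft_l1') for a in np.arange(-3,3,.7)),key=lambda r:r.cost)
p=best.x;print(p,np.degrees(p[2]),best.cost);print(f(p).reshape(-1,2).round(1))
np.save("pose.npy",p)
print(world(p,[lev(125,-4.5),lev(178),lev(0),lev(125,-4.5,.3),[0,0,130]]).round(4))
E
```

```text
Traceback (most recent call last):
  File "h.py", line 5, in proj
    p=camera_params(n);K=np.array(p["intrinsics"]);T=np.linalg.inv(np.array(p["T"]))
ValueError: time passes only in moves, steps and waits
```

```bash
sed -i 's/p=camera_params(n);/p=CP[n];/; s/^def proj/CP={n:camera_params(n) for n in ("side","top")}\ndef proj/' h.py
cat > fit.py <<'E'
from h import *
tc=lambda x,y:(210+x/4.706,135+y/4.706); sc=lambda x,y:(260+x/4.615,125+y/4.615)
obs=[("top",lev(178),tc(462,329)),("side",lev(178),sc(171,312)),
("top",[-50,-85,8],tc(683,410)),("top",[-50,85,8],tc(472,367)),
("side",[-50,-85,8],sc(312,553)),("side",[50,-85,8],sc(427,520)),("side",[-50,85,8],sc(230,422)),
("top",[0,110,130],tc(458,215)),("side",[0,110,130],sc(272,262)),("top",[-45,-90,151],tc(705,309))]
def f(p): return np.concatenate([(proj(n,world(p,L))[0]-o) for n,L,o in obs])
best=min((least_squares(f,[.4,.1,a],x_scale=[.1,.1,.3],loss='soft_l1') for a in np.arange(-3,3,.7)),key=lambda r:r.cost)
p=best.x;print(p,np.degrees(p[2]),best.cost);print(f(p).reshape(-1,2).round(1))
np.save("pose.npy",p)
print(world(p,[lev(125,-4.5),lev(178),lev(0),lev(125,-4.5,.3),[0,0,130]]).round(4))
E
python3 fit.py
```

```text
[ 0.54181832 -0.16536611  0.09944918] 5.6980183096219905 5.108079590540514
[[-1.2  0. ]
 [-0.7 -0.1]
 [ 1.2  0.4]
 [-0.1 -1.1]
 [-0.4  0.7]
 [ 1.2  0.6]
 [-1.6 -0.3]
 [-0.8 -0.8]
 [ 0.   0.4]
 [ 0.8 -0.7]]
[[ 0.4532 -0.146   0.13  ]
 [ 0.4368 -0.0954  0.13  ]
 [ 0.506  -0.2594  0.13  ]
 [ 0.4891 -0.1355  0.13  ]
 [ 0.5418 -0.1654  0.13  ]]
```

Call:
{"op": "arm_command", "data": {
  "plan": [
    {"translation": [19.5,-46.5,0],"delta_rot": [0,0,0.086],"hand": 0},
    {"translation": [19.5,-46.5,0],"delta_rot": [0,0,0.086],"hand": 0},
    {"translation": [19.5,-46.5,0],"delta_rot": [0,0,0.086],"hand": 0},
    {"translation": [19.5,-46.5,0],"delta_rot": [0,0,0.086],"hand": 0},
    {"translation": [19.5,-46.5,0],"delta_rot": [0,0,0.086],"hand": 0},
    {"translation": [19.5,-46.5,0],"delta_rot": [0,0,0.086],"hand": 0},
    {"translation": [19.5,-46.5,0],"delta_rot": [0,0,0.086],"hand": 0},
    {"translation": [19.5,-46.5,0],"delta_rot": [0,0,0.086],"hand": 0},
    {"translation": [19.5,-46.5,0],"delta_rot": [0,0,0.086],"hand": 0},
    {"translation": [19.5,-46.5,0],"delta_rot": [0,0,0.085],"hand": 0}
  ],
  "force": 40
}}

```text
time: 1.35
eef_pos: [0.4501, 0.0489, 0.4046]
ee_rot: [[-0.392, -0.0, -0.92], [0.92, -0.0, -0.392], [0.0, -1.0, 0.0]]
contact_force: [2.1, 0.6, -0.0]
opening: -0.0002
```

Call:
{"op": "arm_command", "data": {
  "plan": [
    {"translation": [-7.7,-42.5,0],"delta_rot": [0,0,0],"hand": 0},
    {"translation": [-7.7,-42.5,0],"delta_rot": [0,0,0],"hand": 0},
    {"translation": [-7.7,-42.5,0],"delta_rot": [0,0,0],"hand": 0},
    {"translation": [-7.7,-42.5,0],"delta_rot": [0,0,0],"hand": 0},
    {"translation": [-7.7,-42.5,0],"delta_rot": [0,0,0],"hand": 0},
    {"translation": [0,0,-25],"delta_rot": [0,0,0],"hand": 0},
    {"translation": [0,0,-30],"delta_rot": [0,0,0],"hand": 0},
    {"translation": [0,0,-30],"delta_rot": [0,0,0],"hand": 0},
    {"translation": [0,0,-29],"delta_rot": [0,0,0],"hand": 0},
    {"translation": [0,0,0],"delta_rot": [0,0,0],"hand": 0}
  ]
}}

```text
time: 2.6
eef_pos: [0.411, -0.1617, 0.2896]
ee_rot: [[-0.39, -0.003, -0.921], [0.921, 0.001, -0.39], [0.002, -1.0, 0.002]]
contact_force: [-0.2, 0.4, -0.5]
opening: 0.0001
```

```bash
python3 - <<'E'
from h import *
import cv2
s=get_state();print(s['time'],s['eef_pos'],s['contact_force'],s['ee_rot'].round(3))
for n,(x,y,w) in {"side":(260,125,130),"top":(230,130,170)}.items():
    im=camera(n);p=np.load("pose.npy");k=800//w-1 if 0 else 4
    cv2.imwrite(f"pics/{n}1.png",im)
    cv2.imwrite(f"pics/{n}1c.png",cv2.resize(im[y:y+130,x:x+w],None,fx=4.6,fy=4.6,interpolation=cv2.INTER_CUBIC))
E
```

```text
2.6 [ 0.41097125 -0.16169683  0.28960103] [-0.18365847  0.4401447  -0.50187239] [[-0.39  -0.003 -0.921]
 [ 0.921  0.001 -0.39 ]
 [ 0.002 -1.     0.002]]
```

View pics/side1c.png

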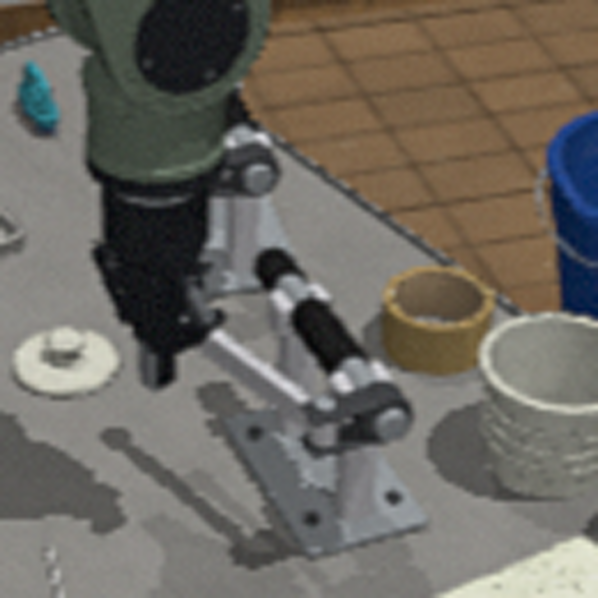

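View pics/top1c.png

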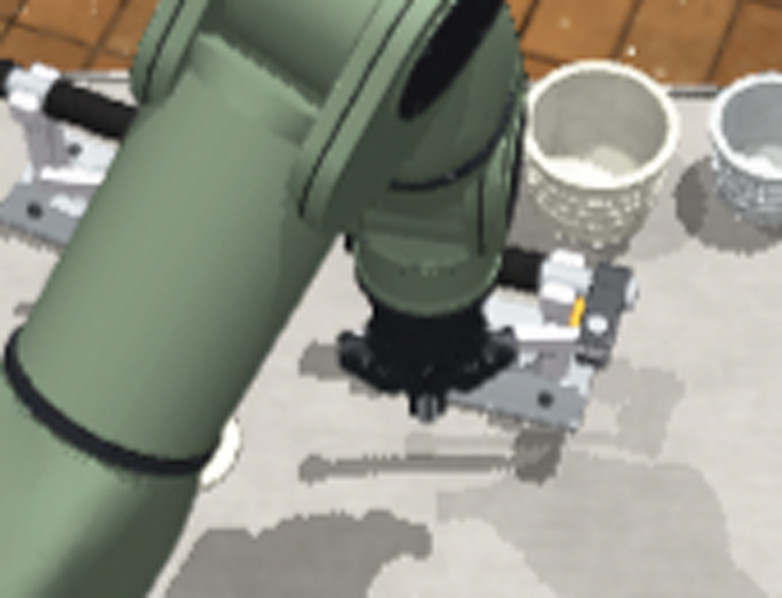

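Call:
{"op": "arm_command", "data": {
  "plan": [
    {"translation": [3.7,1.4,0],"delta_rot": [0,0,0],"hand": 0},
    {"translation": [3.7,1.4,0],"delta_rot": [0,0,0],"hand": 0},
    {"translation": [3.7,1.4,0],"delta_rot": [0,0,0],"hand": 0},
    {"translation": [3.7,1.4,0],"delta_rot": [0,0,0],"hand": 0},
    {"translation": [3.7,1.4,0],"delta_rot": [0,0,0],"hand": 0},
    {"translation": [3.7,1.4,0],"delta_rot": [0,0,0],"hand": 0},
    {"translation": [1.4,0.5,0],"delta_rot": [0,0,0],"hand": 0},
    {"translation": [1.4,0.5,0],"delta_rot": [0,0,0],"hand": 0},
    {"translation": [1.4,0.5,0],"delta_rot": [0,0,0],"hand": 0},
    {"translation": [0,0,0],"delta_rot": [0,0,0],"hand": 0}
  ]
}}

```text
time: 3.95
eef_pos: [0.4376, -0.1521, 0.2907]
ee_rot: [[-0.39, 0.0, -0.921], [0.921, -0.0, -0.39], [-0.0, -1.0, -0.0]]
contact_force: [0.5, -0.4, -0.7]
opening: 0.0001
```

Call:
{"op": "arm_command", "data": {
  "plan": [
    {"translation": [0.9,0.4,0],"delta_rot": [0,0,0],"hand": 0},
    {"translation": [0.9,0.4,0],"delta_rot": [0,0,0],"hand": 0},
    {"translation": [0.9,0.4,0],"delta_rot": [0,0,0],"hand": 0},
    {"translation": [0.9,0.4,0],"delta_rot": [0,0,0],"hand": 0},
    {"translation": [0.9,0.4,0],"delta_rot": [0,0,0],"hand": 0},
    {"translation": [0.9,0.4,0],"delta_rot": [0,0,0],"hand": 0},
    {"translation": [0.9,0.4,0],"delta_rot": [0,0,0],"hand": 0},
    {"translation": [0,0,0],"delta_rot": [0,0,0],"hand": 0},
    {"translation": [0,0,0],"delta_rot": [0,0,0],"hand": 0},
    {"translation": [0,0,0],"delta_rot": [0,0,0],"hand": 0}
  ]
}}

```text
time: 5.2
eef_pos: [0.4437, -0.1493, 0.2906]
ee_rot: [[-0.39, -0.0, -0.921], [0.921, -0.0, -0.39], [-0.0, -1.0, 0.0]]
contact_force: [-3.4, -1.2, 1.6]
opening: -0.0001
```

Call:
{"op": "arm_command", "data": {
  "plan": [
    {"translation": [2.2,1.2,0],"delta_rot": [0,0,-0.02],"hand": 0},
    {"translation": [2.2,1.2,0],"delta_rot": [0,0,-0.02],"hand": 0},
    {"translation": [2.3,1.1,0],"delta_rot": [0,0,-0.02],"hand": 0},
    {"translation": [2.3,1.1,0],"delta_rot": [0,0,-0.02],"hand": 0},
    {"translation": [2.3,1.0,0],"delta_rot": [0,0,-0.02],"hand": 0},
    {"translation": [2.3,1.0,0],"delta_rot": [0,0,-0.02],"hand": 0},
    {"translation": [2.3,1.0,0],"delta_rot": [0,0,-0.02],"hand": 0},
    {"translation": [2.4,0.9,0],"delta_rot": [0,0,-0.02],"hand": 0},
    {"translation": [2.4,0.9,0],"delta_rot": [0,0,-0.02],"hand": 0},
    {"translation": [2.4,0.8,0],"delta_rot": [0,0,-0.02],"hand": 0}
  ]
}}

```text
time: 6.45
eef_pos: [0.4669, -0.1391, 0.2906]
ee_rot: [[-0.197, -0.001, -0.98], [0.98, -0.0, -0.197], [-0.0, -1.0, 0.001]]
contact_force: [-7.3, -2.1, 3.4]
opening: -0.0003
```

Call:
{"op": "arm_command", "data": {
  "plan": [
    {"translation": [1.2,0.4,0],"delta_rot": [0,0,-0.01],"hand": 0},
    {"translation": [1.2,0.4,0],"delta_rot": [0,0,-0.01],"hand": 0},
    {"translation": [1.2,0.4,0],"delta_rot": [0,0,-0.01],"hand": 0},
    {"translation": [1.2,0.4,0],"delta_rot": [0,0,-0.01],"hand": 0},
    {"translation": [1.2,0.4,0],"delta_rot": [0,0,-0.01],"hand": 0},
    {"translation": [1.2,0.3,0],"delta_rot": [0,0,-0.01],"hand": 0},
    {"translation": [1.2,0.3,0],"delta_rot": [0,0,-0.01],"hand": 0},
    {"translation": [0,0,0],"delta_rot": [0,0,0],"hand": 0},
    {"translation": [0,0,0],"delta_rot": [0,0,0],"hand": 0},
    {"translation": [0,0,0],"delta_rot": [0,0,0],"hand": 0}
  ]
}}

```text
time: 7.7
eef_pos: [0.4751, -0.1367, 0.2906]
ee_rot: [[-0.129, -0.001, -0.992], [0.992, -0.001, -0.129], [-0.0, -1.0, 0.001]]
contact_force: [-6.5, -4.5, 4.0]
opening: 0.0001
```

Call:
{"op": "arm_command", "data": {
  "plan": [
    {"translation": [0.6,0.1,0],"delta_rot": [0,0,-0.005],"hand": 0},
    {"translation": [0.6,0.1,0],"delta_rot": [0,0,-0.005],"hand": 0},
    {"translation": [0.6,0.1,0],"delta_rot": [0,0,-0.005],"hand": 0},
    {"translation": [0.6,0.1,0],"delta_rot": [0,0,-0.005],"hand": 0},
    {"translation": [0.6,0.1,0],"delta_rot": [0,0,-0.005],"hand": 0},
    {"translation": [0.6,0.1,0],"delta_rot": [0,0,-0.005],"hand": 0},
    {"translation": [0,0,0],"delta_rot": [0,0,0],"hand": 0},
    {"translation": [0,0,0],"delta_rot": [0,0,0],"hand": 0}
  ]
}}

```text
$.plan: bad value
```

Call:
{"op": "arm_command", "data": {
  "plan": [
    {"translation": [0.6,0.1,0],"delta_rot": [0,0,-0.005],"hand": 0},
    {"translation": [0.6,0.1,0],"delta_rot": [0,0,-0.005],"hand": 0},
    {"translation": [0.6,0.1,0],"delta_rot": [0,0,-0.005],"hand": 0},
    {"translation": [0.6,0.1,0],"delta_rot": [0,0,-0.005],"hand": 0},
    {"translation": [0.6,0.1,0],"delta_rot": [0,0,-0.005],"hand": 0},
    {"translation": [0.6,0.1,0],"delta_rot": [0,0,-0.005],"hand": 0},
    {"translation": [0,0,0],"delta_rot": [0,0,0],"hand": 0},
    {"translation": [0,0,0],"delta_rot": [0,0,0],"hand": 0},
    {"translation": [0,0,0],"delta_rot": [0,0,0],"hand": 0},
    {"translation": [0,0,0],"delta_rot": [0,0,0],"hand": 0}
  ]
}}

```text
time: 8.95
eef_pos: [0.4781, -0.136, 0.2906]
ee_rot: [[-0.099, -0.003, -0.995], [0.995, -0.001, -0.099], [-0.0, -1.0, 0.003]]
contact_force: [-12.7, -3.2, 7.0]
opening: 0.0002
```

Call:
{"op": "arm_command", "data": {
  "plan": [
    {"translation": [0.3,0,0],"delta_rot": [0,0,0],"hand": 0},
    {"translation": [0.3,0,0],"delta_rot": [0,0,0],"hand": 0},
    {"translation": [0,0,0],"delta_rot": [0,0,0],"hand": 0},
    {"translation": [0,0,0],"delta_rot": [0,0,0],"hand": 0},
    {"translation": [0,0,0],"delta_rot": [0,0,0],"hand": 0},
    {"translation": [0,0,0],"delta_rot": [0,0,0],"hand": 0},
    {"translation": [0,0,0],"delta_rot": [0,0,0],"hand": 0},
    {"translation": [0,0,0],"delta_rot": [0,0,0],"hand": 0},
    {"translation": [0,0,0],"delta_rot": [0,0,0],"hand": 0},
    {"translation": [0,0,0],"delta_rot": [0,0,0],"hand": 0}
  ]
}}

```text
time: 10.2
eef_pos: [0.4784, -0.136, 0.2905]
ee_rot: [[-0.099, -0.004, -0.995], [0.995, -0.001, -0.099], [-0.0, -1.0, 0.004]]
contact_force: [-17.1, -2.9, 10.6]
opening: -0.0001
```

```bash
python3 - <<'E'
from h import *
import cv2
s=get_state();print(s['time'],s['eef_pos'],s['contact_force'],s['wrist_torque'])
n="top";x,y,w=230,130,170
im=camera(n);p=np.load("pose.npy")
c=cv2.resize(im[y:y+130,x:x+w],None,fx=4.6,fy=4.6,interpolation=cv2.INTER_CUBIC)
for th in(0,.3):
    q=(proj(n,world(p,[lev(0,0,th,142),lev(178,0,th,142)]))-[x,y])*4.6
    cv2.line(c,tuple(q[0].astype(int).tolist()),tuple(q[1].astype(int).tolist()),(0,0,255) if th else (0,255,0),1)
cv2.imwrite(f"pics/top2c.png",c)
n="side";x,y,w=260,125,130
im=camera(n)
c=cv2.resize(im[y:y+130,x:x+w],None,fx=4.6,fy=4.6,interpolation=cv2.INTER_CUBIC)
for th in(0,.3):
    q=(proj(n,world(p,[lev(0,0,th,142),lev(178,0,th,142)]))-[x,y])*4.6
    cv2.line(c,tuple(q[0].astype(int).tolist()),tuple(q[1].astype(int).tolist()),(0,0,255) if th else (0,255,0),1)
cv2.imwrite(f"pics/side2c.png",c)
E
```

```text
10.2 [ 0.47844271 -0.13602199  0.29054436] [-17.08409173  -2.89140504  10.60134025] [-0.47231219  3.32741923 -0.03873964]
```

View pics/side2c.png

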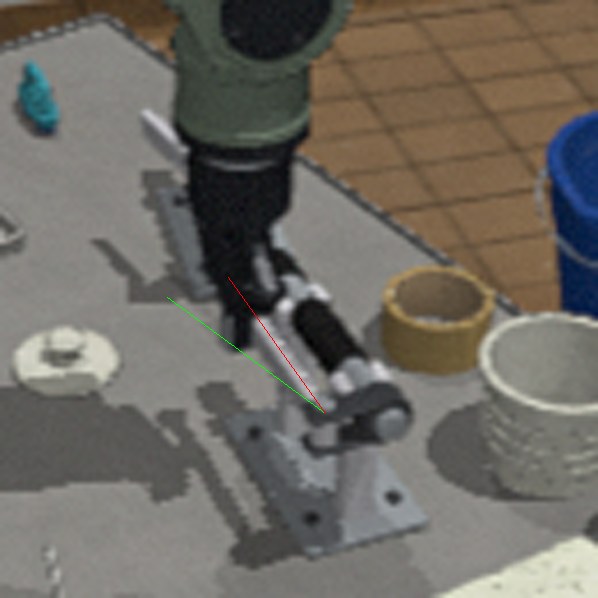

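View pics/top2c.png

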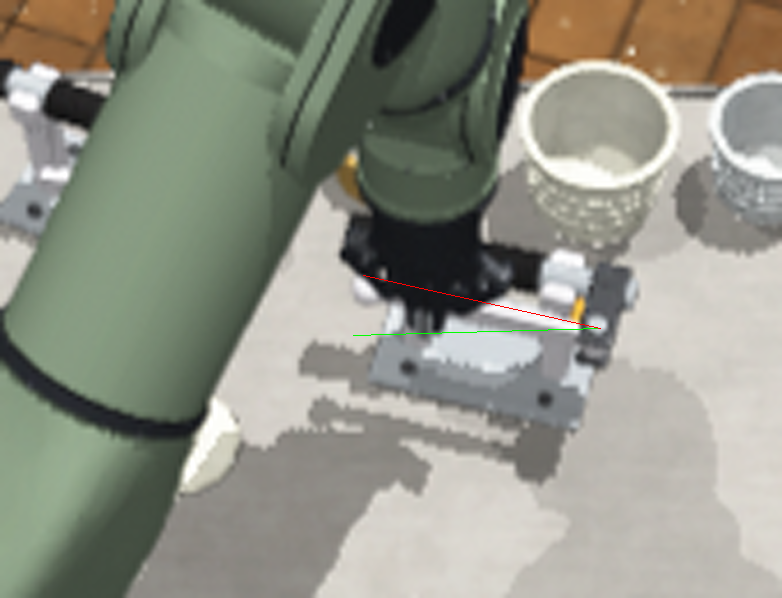

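Call:
{"op": "arm_command", "data": {
  "plan": [
    {"translation": [-0.6,0,0],"delta_rot": [0,0,0],"hand": 0},
    {"translation": [-0.6,-0.1,0],"delta_rot": [0,0,0.005],"hand": 0},
    {"translation": [-0.9,-0.15,0],"delta_rot": [0,0,0.0075],"hand": 0},
    {"translation": [-0.9,-0.15,0],"delta_rot": [0,0,0.0075],"hand": 0},
    {"translation": [-1.2,-0.2,0],"delta_rot": [0,0,0.01],"hand": 0},
    {"translation": [-1.2,-0.3,0],"delta_rot": [0,0,0.01],"hand": 0},
    {"translation": [-1.2,-0.3,0],"delta_rot": [0,0,0.01],"hand": 0},
    {"translation": [-1.2,-0.4,0],"delta_rot": [0,0,0.01],"hand": 0},
    {"translation": [-1.2,-0.4,0],"delta_rot": [0,0,0.01],"hand": 0},
    {"translation": [-1.2,-0.4,0],"delta_rot": [0,0,0.01],"hand": 0}
  ]
}}

```text
time: 11.55
eef_pos: [0.4691, -0.1384, 0.2906]
ee_rot: [[-0.179, -0.001, -0.984], [0.984, -0.0, -0.179], [-0.0, -1.0, 0.001]]
contact_force: [-6.7, -2.3, 2.8]
opening: -0.0001
```

Call:
{"op": "arm_command", "data": {
  "plan": [
    {"translation": [-1.2,-0.4,0],"delta_rot": [0,0,0.01],"hand": 0},
    {"translation": [-1.2,-0.4,0],"delta_rot": [0,0,0.01],"hand": 0},
    {"translation": [-2.4,-0.8,0],"delta_rot": [0,0,0.02],"hand": 0},
    {"translation": [-2.4,-0.9,0],"delta_rot": [0,0,0.02],"hand": 0},
    {"translation": [-2.4,-0.9,0],"delta_rot": [0,0,0.02],"hand": 0},
    {"translation": [-2.3,-1.0,0],"delta_rot": [0,0,0.02],"hand": 0},
    {"translation": [-2.3,-1.0,0],"delta_rot": [0,0,0.02],"hand": 0},
    {"translation": [-2.3,-1.0,0],"delta_rot": [0,0,0.02],"hand": 0},
    {"translation": [-2.3,-1.1,0],"delta_rot": [0,0,0.02],"hand": 0},
    {"translation": [-1.1,-0.6,0],"delta_rot": [0,0,0.01],"hand": 0}
  ]
}}

```text
time: 12.8
eef_pos: [0.4494, -0.1463, 0.2906]
ee_rot: [[-0.343, -0.0, -0.939], [0.939, -0.0, -0.343], [0.0, -1.0, 0.0]]
contact_force: [-4.4, -2.2, 1.9]
opening: -0.0001
```

Call:
{"op": "arm_command", "data": {
  "plan": [
    {"translation": [-1.1,-0.6,0],"delta_rot": [0,0,0.01],"hand": 0},
    {"translation": [-1.1,-0.6,0],"delta_rot": [0,0,0.01],"hand": 0},
    {"translation": [-1.1,-0.6,0],"delta_rot": [0,0,0.01],"hand": 0},
    {"translation": [-1.1,-0.6,0],"delta_rot": [0,0,0.01],"hand": 0},
    {"translation": [-1.1,-0.6,0],"delta_rot": [0,0,0.01],"hand": 0},
    {"translation": [-0.6,-0.2,0],"delta_rot": [0,0,0],"hand": 0},
    {"translation": [-0.6,-0.3,0],"delta_rot": [0,0,0],"hand": 0},
    {"translation": [-0.6,-0.2,0],"delta_rot": [0,0,0],"hand": 0},
    {"translation": [-0.6,-0.3,0],"delta_rot": [0,0,0],"hand": 0},
    {"translation": [-0.6,-0.2,0],"delta_rot": [0,0,0],"hand": 0}
  ]
}}

```text
time: 14.05
eef_pos: [0.4411, -0.1506, 0.2907]
ee_rot: [[-0.39, 0.001, -0.921], [0.921, -0.0, -0.39], [-0.0, -1.0, -0.0]]
contact_force: [0.1, 0.5, 0.4]
opening: 0.0001
```

Call:
{"op": "arm_command", "data": {
  "plan": [
    {"translation": [-0.9,-0.4,0],"delta_rot": [0,0,0],"hand": 0},
    {"translation": [-0.9,-0.4,0],"delta_rot": [0,0,0],"hand": 0},
    {"translation": [-0.9,-0.4,0],"delta_rot": [0,0,0],"hand": 0},
    {"translation": [0,0,0],"delta_rot": [0,0,0],"hand": 0},
    {"translation": [0,0,0],"delta_rot": [0,0,0],"hand": 0},
    {"translation": [0,0,0],"delta_rot": [0,0,0],"hand": 0},
    {"translation": [0,0,0],"delta_rot": [0,0,0],"hand": 0},
    {"translation": [0,0,0],"delta_rot": [0,0,0],"hand": 0},
    {"translation": [0,0,0],"delta_rot": [0,0,0],"hand": 0},
    {"translation": [0,0,0],"delta_rot": [0,0,0],"hand": 0}
  ]
}}

```text
time: 15.3
eef_pos: [0.4382, -0.1517, 0.2906]
ee_rot: [[-0.39, -0.0, -0.921], [0.921, -0.0, -0.39], [-0.0, -1.0, 0.0]]
contact_force: [-0.2, 0.5, -0.4]
opening: -0.0002
```

```bash
python3 - <<'E'
from h import *
import cv2
s=get_state();print(s['time'],s['eef_pos'],s['contact_force'])
p=np.load("pose.npy");out=[]
tip=s['eef_pos']-[0,0,.173]
for n,(x,y,w) in {"side":(260,140,87),"top":(270,165,87)}.items():
    im=camera(n);c=cv2.resize(im[y:y+110,x:x+w],None,fx=4.5,fy=4.5,interpolation=cv2.INTER_CUBIC)
    q=(proj(n,tip)[0]-[x,y])*4.5
    cv2.circle(c,tuple(q.astype(int).tolist()),3,(0,0,255),-1);out.append(c)
cv2.imwrite("pics/b3.png",np.hstack(out))
E
```

```text
15.3 [ 0.4382433  -0.15174727  0.29064923] [-0.2022489   0.54399064 -0.36775319]
```

View pics/b3.png

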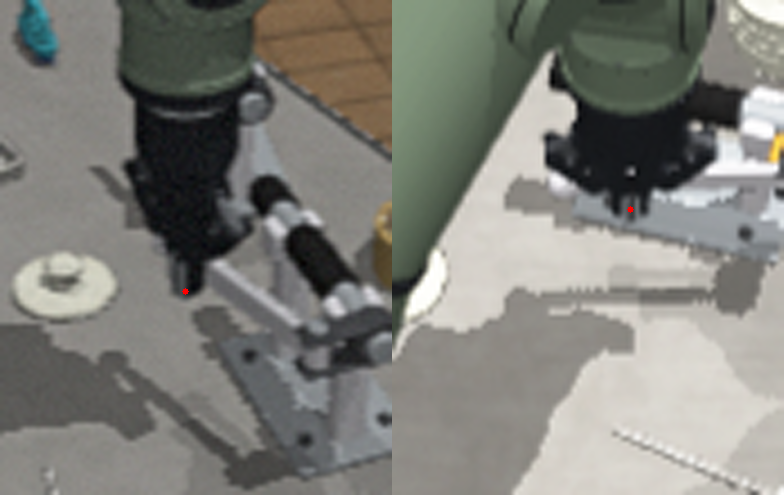

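Call:
{"op": "arm_command", "data": {
  "plan": [
    {"translation": [1.1,0.5,0],"delta_rot": [0,0,0],"hand": 0},
    {"translation": [1.1,0.5,0],"delta_rot": [0,0,0],"hand": 0},
    {"translation": [1.1,0.5,0],"delta_rot": [0,0,0],"hand": 0},
    {"translation": [1.1,0.5,0],"delta_rot": [0,0,0],"hand": 0},
    {"translation": [1.1,0.4,0],"delta_rot": [0,0,0],"hand": 0},
    {"translation": [2.2,1.2,0],"delta_rot": [0,0,-0.02],"hand": 0},
    {"translation": [2.2,1.2,0],"delta_rot": [0,0,-0.02],"hand": 0},
    {"translation": [2.3,1.1,0],"delta_rot": [0,0,-0.02],"hand": 0},
    {"translation": [2.3,1.1,0],"delta_rot": [0,0,-0.02],"hand": 0},
    {"translation": [2.3,1.0,0],"delta_rot": [0,0,-0.02],"hand": 0}
  ]
}}

```text
time: 16.65
eef_pos: [0.455, -0.1437, 0.2906]
ee_rot: [[-0.294, -0.001, -0.956], [0.956, -0.0, -0.294], [0.0, -1.0, 0.001]]
contact_force: [-5.6, -0.0, 2.3]
opening: 0.0
```

Call:
{"op": "arm_command", "data": {
  "plan": [
    {"translation": [2.3,1.0,0],"delta_rot": [0,0,-0.02],"hand": 0},
    {"translation": [2.3,1.0,0],"delta_rot": [0,0,-0.02],"hand": 0},
    {"translation": [2.4,0.9,0],"delta_rot": [0,0,-0.02],"hand": 0},
    {"translation": [2.4,0.9,0],"delta_rot": [0,0,-0.02],"hand": 0},
    {"translation": [2.4,0.8,0],"delta_rot": [0,0,-0.02],"hand": 0},
    {"translation": [1.2,0.4,0],"delta_rot": [0,0,-0.01],"hand": 0},
    {"translation": [1.2,0.4,0],"delta_rot": [0,0,-0.01],"hand": 0},
    {"translation": [1.2,0.4,0],"delta_rot": [0,0,-0.01],"hand": 0},
    {"translation": [1.2,0.4,0],"delta_rot": [0,0,-0.01],"hand": 0},
    {"translation": [1.2,0.4,0],"delta_rot": [0,0,-0.01],"hand": 0}
  ]
}}

```text
time: 17.9
eef_pos: [0.4726, -0.1374, 0.2906]
ee_rot: [[-0.148, -0.001, -0.989], [0.989, -0.001, -0.148], [-0.0, -1.0, 0.001]]
contact_force: [-6.5, -4.2, 3.5]
opening: -0.0002
```

Call:
{"op": "arm_command", "data": {
  "plan": [
    {"translation": [1.2,0.3,0],"delta_rot": [0,0,-0.01],"hand": 0},
    {"translation": [1.2,0.3,0],"delta_rot": [0,0,-0.01],"hand": 0},
    {"translation": [0.6,0.1,0],"delta_rot": [0,0,-0.005],"hand": 0},
    {"translation": [0.6,0.1,0],"delta_rot": [0,0,-0.005],"hand": 0},
    {"translation": [0.6,0.1,0],"delta_rot": [0,0,-0.005],"hand": 0},
    {"translation": [0.6,0.1,0],"delta_rot": [0,0,-0.005],"hand": 0},
    {"translation": [0.6,0.1,0],"delta_rot": [0,0,-0.005],"hand": 0},
    {"translation": [0.6,0.1,0],"delta_rot": [0,0,-0.005],"hand": 0},
    {"translation": [0,0,0],"delta_rot": [0,0,0],"hand": 0},
    {"translation": [0,0,0],"delta_rot": [0,0,0],"hand": 0}
  ]
}}

```text
time: 19.15
eef_pos: [0.4781, -0.136, 0.2906]
ee_rot: [[-0.099, -0.003, -0.995], [0.995, -0.0, -0.099], [-0.0, -1.0, 0.003]]
contact_force: [-12.1, -1.3, 7.4]
opening: 0.0002
```

Call:
{"op": "arm_command", "data": {
  "plan": [
    {"translation": [0.2,0,0],"delta_rot": [0,0,0],"hand": 0},
    {"translation": [0.2,0,0],"delta_rot": [0,0,0],"hand": 0},
    {"translation": [0.1,0,0],"delta_rot": [0,0,0],"hand": 0},
    {"translation": [0,0,0],"delta_rot": [0,0,0],"hand": 0},
    {"translation": [0,0,0],"delta_rot": [0,0,0],"hand": 0},
    {"translation": [0,0,0],"delta_rot": [0,0,0],"hand": 0},
    {"translation": [0,0,0],"delta_rot": [0,0,0],"hand": 0},
    {"translation": [0,0,0],"delta_rot": [0,0,0],"hand": 0},
    {"translation": [0,0,0],"delta_rot": [0,0,0],"hand": 0},
    {"translation": [0,0,0],"delta_rot": [0,0,0],"hand": 0}
  ]
}}

```text
time: 20.4
eef_pos: [0.4783, -0.136, 0.2905]
ee_rot: [[-0.099, -0.004, -0.995], [0.995, -0.0, -0.099], [-0.0, -1.0, 0.004]]
contact_force: [-14.7, -1.2, 9.7]
opening: -0.0001
```

```bash
python3 - <<'E'
from h import *
import cv2
s=get_state();print(s['time'],s['eef_pos'],s['contact_force'])
out=[]
for n,(x,y,w) in {"side":(260,140,87),"top":(270,165,87)}.items():
    im=camera(n);out.append(cv2.resize(im[y:y+110,x:x+w],None,fx=4.5,fy=4.5,interpolation=cv2.INTER_CUBIC))
cv2.imwrite("pics/b4.png",np.hstack(out))
E
```

```text
20.4 [ 0.47832489 -0.13604667  0.29053811] [-14.68720102  -1.21211835   9.66500303]
```

View pics/b4.png

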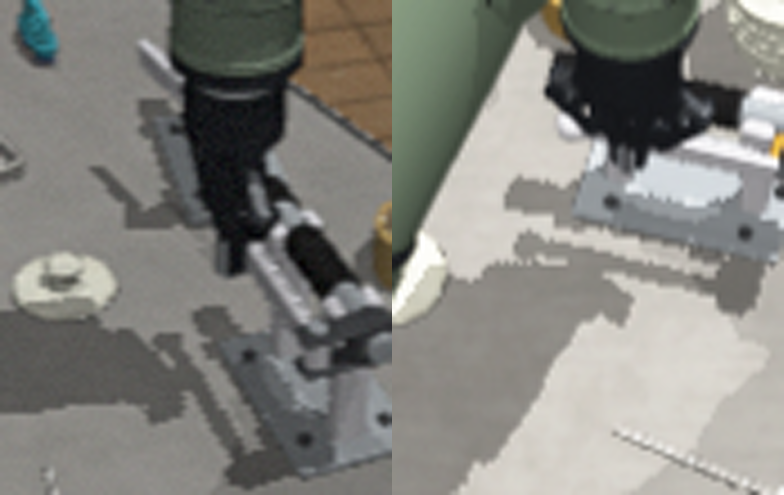

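```bash
python3 -c "
from rig import *
print(sign_off())"
```

```text
the job is handed in; nothing more can be done
None
```

I checked the brake lever on the silver handle with the long, ball-ended lever and handed the job in at about 20 s, with the lever still held against its stop. All pressing was done with the outside of the shut fingers, gripping nothing.

- **First press:** I pressed the lever in to its stop and held it there for about 2 s. The horizontal force at the stop was about 13 N, rising to 17 N.
- **Easing back:** I followed the lever back at no more than about 20 mm/s. The force fell to zero, and a picture showed the lever fully out.
- **Second press:** I pressed it in again. The arm stopped at the same position to within 0.2 mm, with about 15 N of horizontal force at hand-in.

**Checks:**
- Travel from first touch to the stop was 37 mm, which matches the figure given.
- In the pictures the lever lies parallel to the bar, short of it.
- Before the stop, the force matched the spring alone.

**Not explained:** while pressing there was also an upward force on the tool, about half to two thirds of the horizontal force and 10 N at the stop. I think it is friction, or the shape of the finger against the blade. It was there from first touch, and the gripper body should clear the bar by about 40 mm, so I do not think it came from touching the bar. I did not check this any further.

I did not touch the short-lever handle, the brown look-alike or the loose things.

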